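Collapse the filling spouts and lock them in the store rack

TASK

Put the washed telescopic filling spouts away: push every spout on the bench down until it is fully collapsed, its inner tube right home before its middle sleeve goes down, and only then slide them upright into the rack, one to a slot in any slot, foot under the lips and right against the back stop. When all are in, lock them with the keeper bar: lying flat across the front of the slots, flush against both stop pads and with its end against the side stop. Leave the jars where they stand.

Things in the scene. Friction and masses are not known exactly. Their poses are not given: they have to be found in the camera images.
- rack: Fixed store rack on the bench, white plastic rails and dark steel stops, 18 mm high: three slots along its +x, open at its -x end, centre lines at rack y = -80, 0, +80 mm. Origin on the bench where the axis of a fully seated spout stands in the middle slot (seated axes: x = 0, y = -80, 0 or +80). The bench is the slots' floor.
- slot_mouth (a point): Middle of the rack's front edge, on the bench (rack x = -40 mm, y = 0); axes as the rack. Slots begin here: 72 mm wide between 8 mm walls, with lips over both sides at heights 12 to 18 mm that leave a gap 48 mm wide for the spout's sleeve, so that its foot goes under the lips.
- back_stop (a point): Top middle of the face of the back stop that ends all three slots (rack x = +33 mm, height 18 mm).
- pads (a point): Midway between the faces of the two stop pads for the bar (rack x = -46 mm, y = 0), at half height. The pads, 8 mm wide and 24 mm high, stand on the front ends of the walls at y = -40 and +40 mm. With the bar home its origin is at rack x = -66, y = +8 mm, its length along rack y.
- side_stop (a point): Centre of the inner face (towards rack -y) of the side stop, a block 30 mm high at the rack's +y front corner: rack x = -86 to -36 mm, face at y = +118 mm.
- bar: Loose aluminium keeper bar, 40 (x) by 220 (y) by 40 (z) mm, 0.4 to 0.65 kg, lying on the bench in front of the rack. Origin: centre of its underside; y along its length.
- spout1: Telescopic filling spout, loose, upright on its foot, 0.45 to 0.7 kg; may be absent. Origin under the foot's centre, z up along the axis. All round: foot 66 mm wide, 8 high; sleeve 38 mm wide up to 72 mm, rim flange 54 mm wide up to 80; middle sleeve 32 wide, collar 36; inner tube 24 wide with flat white cap 30 wide. Cap top at 94 mm + both extensions; collar rests on rim, cap on collar when home.
- spout1_mid (a joint): How far the middle sleeve of spout1 stands out of its outer sleeve, m: 0 fully home, at most 0.044. Slides with about 9 N of friction, no spring; moves with the inner tube on it.
- spout1_inner (a joint): How far the inner tube of spout1 stands out of its middle sleeve, m: 0 fully home, at most 0.038. Slides with about 4 N of friction, no spring: pressed down on its cap, it goes home before the middle sleeve starts.
- spout2: Telescopic filling spout, loose, upright on its foot, 0.45 to 0.7 kg; may be absent. Origin under the foot's centre, z up along the axis. All round: foot 66 mm wide, 8 high; sleeve 38 mm wide up to 72 mm, rim flange 54 mm wide up to 80; middle sleeve 32 wide, collar 36; inner tube 24 wide with flat white cap 30 wide. Cap top at 94 mm + both extensions; collar rests on rim, cap on collar when home.
- spout2_mid (a joint): How far the middle sleeve of spout2 stands out of its outer sleeve, m: 0 fully home, at most 0.044. Slides with about 9 N of friction, no spring; moves with the inner tube on it.
- spout2_inner (a joint): How far the inner tube of spout2 stands out of its middle sleeve, m: 0 fully home, at most 0.038. Slides with about 4 N of friction, no spring: pressed down on its cap, it goes home before the middle sleeve starts.
- spout3: Telescopic filling spout, loose, upright on its foot, 0.45 to 0.7 kg; may be absent. Origin under the foot's centre, z up along the axis. All round: foot 66 mm wide, 8 high; sleeve 38 mm wide up to 72 mm, rim flange 54 mm wide up to 80; middle sleeve 32 wide, collar 36; inner tube 24 wide with flat white cap 30 wide. Cap top at 94 mm + both extensions; collar rests on rim, cap on collar when home.
- spout3_mid (a joint): How far the middle sleeve of spout3 stands out of its outer sleeve, m: 0 fully home, at most 0.044. Slides with about 9 N of friction, no spring; moves with the inner tube on it.
- spout3_inner (a joint): How far the inner tube of spout3 stands out of its middle sleeve, m: 0 fully home, at most 0.038. Slides with about 4 N of friction, no spring: pressed down on its cap, it goes home before the middle sleeve starts.
- jar1: Closed jar of red fruit with a white lid, 70 mm diameter, 95 mm high, 0.4 kg, standing among the spouts; a bystander. Origin: centre of its underside.
- jar2: Closed jar of red fruit with a white lid, 70 mm diameter, 95 mm high, 0.4 kg, standing among the spouts; a bystander. Origin: centre of its underside.
- jar3: Closed jar of red fruit with a white lid, 70 mm diameter, 95 mm high, 0.4 kg, standing among the spouts; a bystander. Origin: centre of its underside.
There are look-alikes about, which are no part of the job. Leave any turquoise or yellow look-alike of the spout1 alone.

How it is judged:
By the outcome, as a careful person would: the job done as asked, in the order asked, and still so for the second after the job is handed in, with the robot touching nothing.
Of spout1, spout2, spout3 only 2 to 3 are there at a start; the rules pass over those that are not, and their reading is None.
At some moment in a run one of spout1, spout2, spout3, bar may be knocked a few centimetres aside while the robot is not near it.
Once in a run the grip may slacken for a moment while it holds something.
It also fails if it takes over 210 s, if anything falls off the work surface, if the arm or the gripper's body presses on something with over 40 N, if the wrist force passes 120 N, or if a joint passes its speed limit or range.

ROBOT

A 7-joint arm with a two-finger parallel gripper is mounted at the origin on the work surface. World frame = base frame: x ahead of the robot, y to its left, z up, the work surface at z = 0. Lengths are in mm, angles in rad, forces in N, time in s.
With the tool pointing down it reaches from about 400 to 900 mm from the base axis. Payload 5.6 kg.
Tool frame: the origin (TCP) lies on the centre line of the jaws, within the pads' length; the fingertips stand 8 mm ahead of it and the grasp point (between the pads) lies 11 mm behind it (robot.tip_extent is the distance from the TCP to the fingertips, in mm); z points along the fingers, y is the line along which they close (so a half turn about z gives the same grasp; the last joint's range is limited). The gripper opens to 92 mm and grips with 3 to 60 N. Pads are 20 mm wide; open, the fingers measure 128 mm over their backs; the gripper's body (75 mm by 189 mm) begins 69 mm behind the grasp point.
Start: joints at [-1.392, 0.468, -0.012, 1.603, 0.006, 1.071, -0.056], TCP at [143.032, 634.075, 222.592] pointing down, gripper open.
Joint ranges: [-2.53, 2.53], [-0.31, 2.02], [-1.57, 1.55], [0.28, 2.44], [-1.29, 4.43], [0.15, 1.84], [-2.92, 2.92]. Speed limits (rad/s): [2.57, 2.57, 3.14, 3.14, 3.14, 3.14, 3.14].

INTERFACE

Orientations are given as a unit quaternion [w, x, y, z].
In Python, from cell import robot gives the robot as it stands. The module is installed in compiled form; this text tells all that it offers.
- The arm moves only by the shell command python3 -m creep 'ROWS' [OPENING]. ROWS is JSON, a list that holds one entry, the list of rows, each a list of 6 numbers: the shift along the world's x, y, z in cm, then the turn, a rotation vector about the world's x, y, z in degrees. A call has 1 to 12 rows; each row is the pose to reach, as a shift and turn from the pose commanded when the call began; what a row does not reach only later rows make up. A row lasts 1/12 s, in which the tool goes at most 41.7 mm and 7.16 degrees, less where a joint would pass 70% of its speed; a pose out of reach is approached as far as the arm can. A call with a gripper value outside its range is refused whole. OPENING is the closure, from 0 (fully open) to 1 (shut), set as the call begins (- or left out, the last holds). The fingers move at their own pace and stop on an object; the grip force is fixed at half the most. Time passes only in rows, so rows that repeat a pose let the fingers close. It gives the time, the measured TCP pose, the force, the opening and the grip force at its end, in the units of the state.
- robot.get_state(): the state, without advancing time (a new reading comes with each control period).
- robot.get_image(name): name is "scene" or "side" or "wrist"; returns a dict with "frame" (420x560x3 uint8, blue, green, red), "z_map" (420x560 float32, mm along the optical axis (not along the pixel's ray), 0 where there is no reading), "mtx" (3x3 intrinsics, pixels), "rvec" (rotation vector, rad) and "tvec" (3), from world to camera coordinates, as OpenCV has them. Camera axes: x right, y down, z forward; pixel columns grow to the right and rows downward; lengths in mm; the calibration is good to about 2 mm. A picture is of the moment at which its call begins.
- robot.sign_off(): hands the job in; it is judged then, once.
Trained networks look in the newest picture that a camera, given by its name, has taken for a name from the list of things; names that differ only in an ending like _2 or _b are one class to them, and where a whole thing is asked for, a point or a joint stands for the part that bears it (a point fixed in the world has none). Each returns a list of dicts, best first, with "p" (0 to 1); they miss things now and then, are a little off and sometimes report something else, mostly with a low value. They report only what shows in the picture. A call takes as long as a camera call. They do not tell look-alikes from the thing itself.
- robot.search_frame(thing, camera): "point" ([x, y, z] in mm, in world coordinates, good to about 4 mm: the middle of the surface that is visible of it).
- robot.regions_of(thing, camera): "region" (420x560 bool, what is visible of it).
The state is a dict: "t": time; "q": joint angles; "qd": joint speeds; "joint_torque": joint torques, N m; "position": TCP position; "orientation": TCP orientation; "contact_force": force on the tool from outside, world axes, zero at the start; "wrist_torque": the same for the moment, N m; "width": opening from 0.0 (shut) to 1.0 (fully open); "gripper_force": force on a finger pad.
Only numpy, scipy, OpenCV 4.12 (cv2) and the standard library are available. Lean on these libraries where they do the work, as an engineer would, in place of code of your own. Each camera call takes 0.05 s, during which the arm holds its last target. There are 200 camera calls.

## Working session

There is one attempt and no reset: what is moved stays moved. The work goes in short steps, Python scripts to look and compute and a shell command to move; the robot and the scene stay as the last step left them, time stands still between calls to the robot, and variables do not carry over. Pictures are saved under pics/ and viewed, at most 14 in all, crops included, and the job is handed in when it is done.

```bash
mkdir -p pics
cat > h.py <<'E'
from cell import robot
import numpy as np, cv2
def img(n,save=None):
    d=robot.get_image(n)
    if save: cv2.imwrite('pics/'+save,d['frame'])
    return d
def cloud(d):
    z=d['z_map'];h,w=z.shape;u,v=np.meshgrid(np.arange(w),np.arange(h));K=d['mtx']
    P=np.stack([(u-K[0,2])/K[0,0]*z,(v-K[1,2])/K[1,1]*z,z],-1)
    R=cv2.Rodrigues(np.asarray(d['rvec'],float))[0];t=np.asarray(d['tvec'],float).ravel()
    W=(P-t)@R; W[z<=0]=np.nan
    return W
E
python3 - <<'E'
from h import *
s=robot.get_state();print({k:np.round(v,3) for k,v in s.items()})
for c in('scene','side'):
    d=img(c,c+'0.png')
    for th in('rack','slot_mouth','back_stop','pads','side_stop','bar','spout1','jar1'):
        print(c,th,[(round(r['p'],2),np.round(r['point']).tolist()) for r in robot.search_frame(th,c)])
E
```

```text
{'t': np.float64(0.0), 'q': array([-1.392,  0.468, -0.012,  1.604,  0.006,  1.071, -0.056]), 'qd': array([-0.   , -0.001, -0.001, -0.   ,  0.   , -0.002,  0.001]), 'joint_torque': array([-0.0000e+00, -5.2058e+01, -1.2000e-02, -2.4377e+01, -5.7000e-02,
        1.7000e-02,  0.0000e+00]), 'position': array([142.951, 633.506, 221.641]), 'orientation': array([-0.   ,  0.111,  0.994, -0.001]), 'contact_force': array([0.175, 0.498, 0.155]), 'wrist_torque': array([-0.011,  0.035, -0.05 ]), 'gripper_force': np.float64(0.0), 'width': np.float64(1.001)}
scene rack [(0.98, [630.0, 197.0, 17.0]), (0.66, [454.0, -95.0, 163.0])]
scene slot_mouth [(0.66, [630.0, 196.0, 20.0])]
scene back_stop [(0.82, [630.0, 198.0, 20.0])]
scene pads [(0.79, [631.0, 190.0, 16.0])]
scene side_stop [(0.94, [629.0, 202.0, 18.0])]
scene bar [(0.63, [443.0, 112.0, 44.0])]
scene spout1 [(0.95, [458.0, -198.0, 77.0]), (0.93, [691.0, -4.0, 51.0]), (0.76, [461.0, -98.0, 81.0]), (0.59, [356.0, -123.0, 51.0]), (0.57, [600.0, -96.0, 80.0])]
scene jar1 [(0.85, [459.0, -315.0, 70.0]), (0.75, [614.0, -197.0, 84.0]), (0.6, [592.0, -313.0, 82.0])]
side rack [(0.74, [612.0, 251.0, 14.0]), (0.51, [585.0, -80.0, 143.0])]
side slot_mouth [(0.68, [613.0, 250.0, 19.0])]
side back_stop [(0.96, [609.0, 250.0, 21.0])]
side pads [(0.71, [611.0, 248.0, 19.0])]
side side_stop [(0.83, [616.0, 246.0, 18.0]), (0.66, [574.0, -175.0, 63.0])]
side bar [(0.92, [424.0, 176.0, 38.0]), (0.55, [446.0, -82.0, 124.0])]
side spout1 [(0.88, [676.0, 16.0, 46.0]), (0.8, [436.0, -188.0, 100.0]), (0.66, [343.0, -104.0, 44.0]), (0.62, [441.0, -79.0, 77.0]), (0.6, [583.0, -78.0, 76.0]), (0.22, [564.0, -294.0, 65.0])]
side jar1 [(0.86, [572.0, -176.0, 64.0]), (0.76, [564.0, -292.0, 63.0]), (0.56, [418.0, -290.0, 64.0])]
```

View pics/scene0.png

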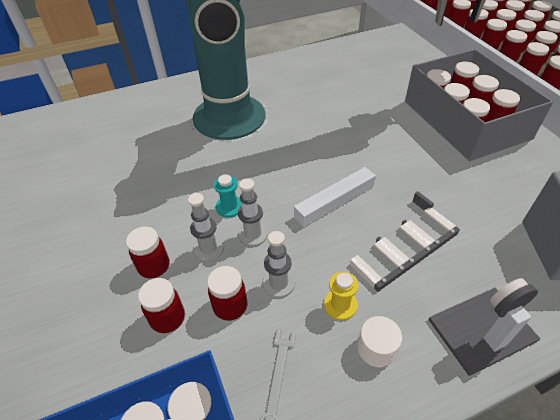

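View pics/side0.png

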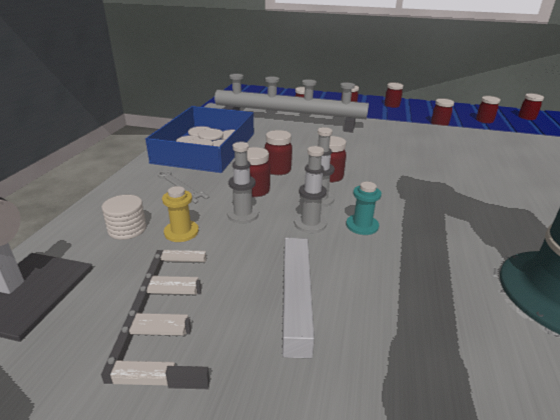

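Scene: grey spouts stand at px (205,240), (250,225) and (278,270). Turquoise (228,195) and yellow (342,295) are look-alikes. Bar is at (335,195), the rack at (405,245), and the jars at (148,255), (162,305) and (228,293). The side view agrees.

Run:
```python
from h import *
T=[]
for c in('scene','side'):
    d=img(c);W=cloud(d);F=d['frame']
    m=np.isfinite(W[...,2])&(W[...,2]>-15)&(W[...,2]<250);T.append(np.c_[W[m],F[m]])
    b=m&(abs(W[...,2])<6);print(c,'bench z',np.median(W[...,2][b]))
np.save('T.npy',np.array(T,dtype=object),allow_pickle=True)
# bar top
from scipy.spatial import cKDTree
for T_ in T:
    P=T_[:,:3]
    m=(abs(P[:,2]-40)<4)&(np.hypot(P[:,0]-440,P[:,1]-150)<170)&(P[:,1]>0)
    r=cv2.minAreaRect(P[m][:,:2].astype(np.float32));print('bar',r,m.sum(),np.median(P[m][:,2]))
    for x,y in((458,-198),(450,-90),(590,-86)):
        m=(np.hypot(P[:,0]-x,P[:,1]-y)<45)
        zt=np.percentile(P[m][:,2],99.5); k=m&(P[:,2]>zt-4)
        print('cap',len(P[k]),np.round((P[k][:,:3].min(0)+P[k][:,:3].max(0))/2,1),np.round(zt,1))
        h=np.histogram(P[m][:,2],bins=np.arange(0,190,6));print(h[0].tolist())
    for x,y in((459,-315),(614,-197),(592,-313),(691,-4),(356,-123)):
        m=(np.hypot(P[:,0]-x,P[:,1]-y)<50)&(P[:,2]>85)&(P[:,2]<102); print('jar',np.round(P[m][:,:3].mean(0)),m.sum())
# topview rack, 2px/mm, height 10..40
cv=np.zeros((600,800,3),np.uint8)
for j,T_ in enumerate(T):
    m=(T_[:,2]>9)&(T_[:,2]<40)
    x=((T_[m,1]-0)*2).astype(int); y=((T_[m,0]-450)*2).astype(int)
    ok=(x>=0)&(x<395)&(y>=0)&(y<600)
    cv[y[ok],x[ok]+j*400]=T_[m][ok,3:].astype(np.uint8)
cv=cv2.dilate(cv,np.ones((3,3),np.uint8))
cv2.imwrite('pics/top.png',cv)
```

```text
scene bench z 0.8755404044985493
side bench z 0.3084713894632904
bar ((431.9106140136719, 123.77224731445312), (42.53936767578125, 222.0750274658203), 12.3311128616333) 1222 40.72889399779537
cap 146 [ 444.  -196.   165.1] 166.4
[426, 298, 33, 31, 28, 33, 31, 30, 35, 30, 13, 1, 40, 218, 32, 35, 27, 34, 24, 47, 78, 22, 28, 27, 29, 14, 27, 150, 0, 0, 0]
cap 132 [446.9 -93.6 164.7] 165.8
[284, 281, 31, 27, 25, 36, 31, 28, 34, 25, 16, 1, 34, 203, 30, 29, 32, 26, 34, 25, 26, 88, 25, 24, 25, 14, 29, 130, 0, 0, 0]
cap 177 [589.4 -90.5 157.2] 158.5
[361, 363, 29, 29, 29, 29, 29, 30, 36, 23, 3, 1, 35, 266, 32, 32, 30, 30, 17, 104, 41, 26, 25, 24, 8, 61, 147, 0, 0, 0, 0]
jar [ 441. -316.   95.] 678
jar [ 598. -198.   95.] 845
jar [ 574. -317.   95.] 882
jar [687.   0.  92.] 260
jar [ 348. -115.   92.] 159
bar ((432.23284912109375, 123.27024841308594), (40.037353515625, 221.8706817626953), 12.279587745666504) 2746 40.36141979494865
cap 81 [ 444.6 -194.   162.7] 164.5
[73, 83, 11, 5, 4, 5, 10, 13, 20, 19, 17, 8, 25, 69, 12, 22, 23, 23, 21, 27, 22, 25, 33, 29, 35, 27, 37, 70, 0, 0, 0]
cap 108 [447.2 -93.4 162.6] 164.3
[247, 282, 46, 48, 46, 55, 54, 48, 47, 51, 53, 11, 71, 189, 47, 48, 48, 45, 48, 51, 47, 84, 37, 39, 39, 33, 44, 96, 0, 0, 0]
cap 100 [589.3 -89.4 155.6] 157.3
[276, 263, 42, 45, 45, 44, 47, 49, 49, 49, 47, 16, 64, 176, 41, 47, 41, 46, 41, 88, 34, 38, 36, 39, 28, 56, 71, 0, 0, 0, 0]
jar [ 428. -308.   94.] 169
jar [ 587. -191.   94.] 279
jar [ 570. -309.   93.] 254
jar [682.   7.  91.] 203
jar [ 344. -109.   91.] 174
```

View pics/top.png

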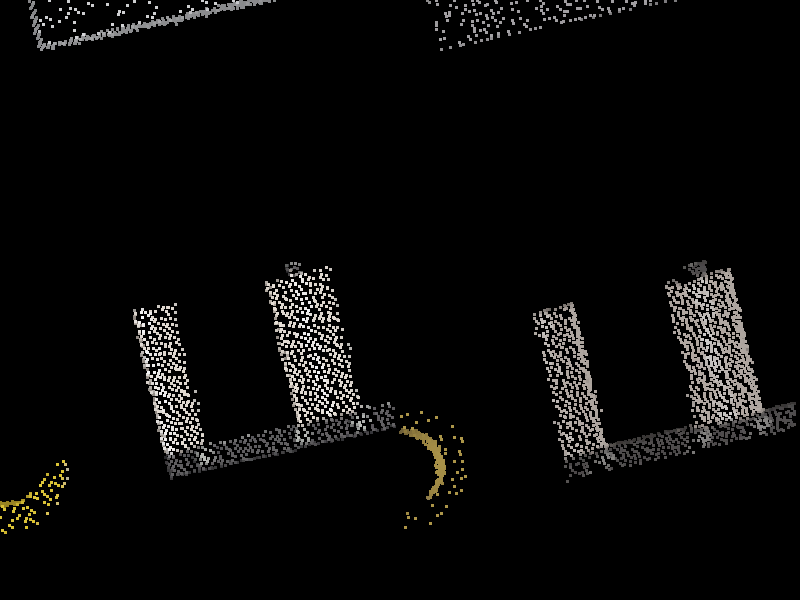

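The top view shows the rack, turned about 12°, with its mouth towards the robot. I'll fit its pose.

Run:
```python
import numpy as np,cv2
from scipy.optimize import differential_evolution as DE
T=np.load('T.npy',allow_pickle=True)
def rects():
    R=[(-40,33,24,56),(-40,33,-56,-24),(-40,33,104,124),(-40,33,-124,-104),(33,43,-124,124),(-86,-36,118,128)]
    return R
def occ(P,cx=(540,780),cy=(20,400)):
    g=np.zeros((cx[1]-cx[0],cy[1]-cy[0]),np.float32)
    i=(P[:,0]-cx[0]).astype(int);j=(P[:,1]-cy[0]).astype(int);ok=(i>=0)&(i<g.shape[0])&(j>=0)&(j<g.shape[1])
    g[i[ok],j[ok]]=1;return cv2.morphologyEx(g,cv2.MORPH_CLOSE,np.ones((5,5)))
G=np.mgrid[540:780,20:400].astype(float)+.5
def run(g):
    def f(p):
        c,s=np.cos(p[2]),np.sin(p[2]);X=c*(G[0]-p[0])+s*(G[1]-p[1]);Y=-s*(G[0]-p[0])+c*(G[1]-p[1])
        t=-np.ones_like(X)*.7
        for a,b,cc,d in rects():
            t=np.maximum(t,np.clip(np.minimum.reduce([X-a,b-X,Y-cc,d-Y]),-.7,1))
        return -(t*g).sum()
    r=DE(f,[(590,690),(150,260),(0,.4)],seed=1,tol=1e-6,polish=True);return r.x,r.fun/g.sum()
for t in T:
    t=t.astype(float);hi=t[:,3:].max(1)-t[:,3:].min(1)<40
    print(run(occ(t[(t[:,2]>13)&(t[:,2]<36)&hi,:3])))
```

```text
(array([6.19063059e+02, 1.96280339e+02, 2.20956700e-01]), np.float64(-0.8397522170175563))
(array([6.18864120e+02, 1.96999760e+02, 2.14819677e-01]), np.float64(-0.7814663067219687))
```

```bash
python3 -m creep '[[[0,0,3,0,0,0],[3,-4,3,0,0,-7],[7,-8,3,0,0,-14],[10,-12,3,0,0,-21],[13,-16,3,0,0,-28],[16,-20,3,0,0,-35],[19,-24,3,0,0,-42],[22,-28,3,0,0,-49],[25,-32,3,0,0,-56],[28,-36,3,0,0,-63],[30,-40,3,0,0,-65],[31,-44,3,0,0,-65]]]' 1
```

```text
t: 2.0
position: [417.3, 265.6, 253.0]
orientation: [0.0, 0.628, 0.778, 0.001]
contact_force: [1.0, 0.1, -0.7]
width: 0.147
gripper_force: 0.0
```

```bash
python3 -m creep '[[[2,-4,0,0,0,0],[4,-8,0,0,0,0],[6,-12,0,0,0,0],[8,-16,0,0,0,0],[10,-20,0,0,0,0],[12,-24,0,0,0,0],[13.6,-28.4,0,0,0,0],[13.6,-28.4,0,0,0,0],[13.6,-28.4,0,0,0,0],[13.6,-28.4,0,0,0,0]]]' 1
```

```text
t: 2.83
position: [552.0, -18.2, 252.6]
orientation: [0.0, 0.629, 0.778, -0.0]
contact_force: [-1.3, 0.8, -0.0]
width: 0.006
gripper_force: 0.0
```

```bash
python3 -m creep '[[[1.5,-3,0,0,0,0],[3,-6,0,0,0,0],[3.7,-7.2,0,0,0,0],[3.7,-7.2,0,0,0,0],[3.7,-7.2,0,0,0,0]]]' 1
cat >> h.py <<'E'
def cap(c,x,y,r=40):
    W=cloud(img(c)).reshape(-1,3);m=np.hypot(W[:,0]-x,W[:,1]-y)<r;P=W[m&(W[:,2]<185)]
    zt=np.percentile(P[:,2],99);k=P[P[:,2]>zt-4]
    return np.round(np.r_[(k[:,:2].min(0)+k[:,:2].max(0))/2,zt],1),len(k)
E
python3 - <<'E'
from h import *
for c in('wrist','scene','side'):
  try: print(c,cap(c,589,-90))
  except Exception as e: print(c,e)
d=img('wrist','w1.png')
E
```

```text
t: 3.25
position: [588.7, -87.2, 252.2]
orientation: [-0.001, 0.627, 0.779, 0.0]
contact_force: [0.2, 0.1, -0.8]
width: 0.002
gripper_force: 0.0
wrist (array([588.5, -90.4, 157.8]), 989)
scene (array([588.8, -90.3, 158.4]), 179)
side (array([588.8, -89.3, 156.9]), 101)
```

View pics/w1.png

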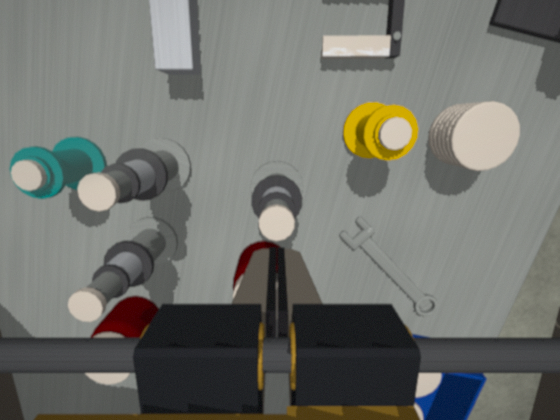

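The wrist view shows C's cap at px (277,222), about 3 mm off the tool in y. I'll press C down.

```bash
python3 -m creep '[[[0,-0.3,-3,0,0,0],[0,-0.3,-6,0,0,0],[0,-0.3,-8,0,0,0],[0,-0.3,-8.5,0,0,0],[0,-0.3,-9,0,0,0],[0,-0.3,-9.4,0,0,0],[0,-0.3,-9.8,0,0,0],[0,-0.3,-10.2,0,0,0],[0,-0.3,-10.6,0,0,0],[0,-0.3,-11,0,0,0]]]' 1; python3 -m creep '[[[0,0,-0.4,0,0,0],[0,0,-0.8,0,0,0],[0,0,-1.2,0,0,0],[0,0,-1.6,0,0,0],[0,0,-2,0,0,0],[0,0,-2.4,0,0,0],[0,0,-2.8,0,0,0],[0,0,-3.2,0,0,0],[0,0,-3.2,0,0,0]]]'
```

```text
t: 4.28
position: [589.2, -91.7, 142.9]
orientation: [0.0, 0.627, 0.779, 0.0]
contact_force: [-2.6, 1.7, 3.3]
width: 0.003
gripper_force: 1.9
t: 5.03
position: [588.2, -91.3, 109.9]
orientation: [-0.001, 0.627, 0.779, -0.0]
contact_force: [-2.7, 2.0, 2.9]
width: 0.007
gripper_force: 1.8
```

```bash
python3 -m creep '[[[0,0,-0.2,0,0,0],[0,0,-0.4,0,0,0],[0,0,-0.5,0,0,0],[0,0,-0.6,0,0,0],[0,0,-0.7,0,0,0],[0,0,-0.75,0,0,0]]]'
python3 - <<'E'
from h import *
print(cap('side',589,-91,45))
for c in('scene','side'):
    img(c,c+'1.png')
E
```

```text
t: 5.53
position: [588.3, -91.1, 103.1]
orientation: [-0.001, 0.627, 0.779, 0.0]
contact_force: [-5.5, 3.2, 11.8]
width: 0.002
gripper_force: 6.1
(array([585.4, -83. , 180.5]), 53)
```

View pics/side1.png

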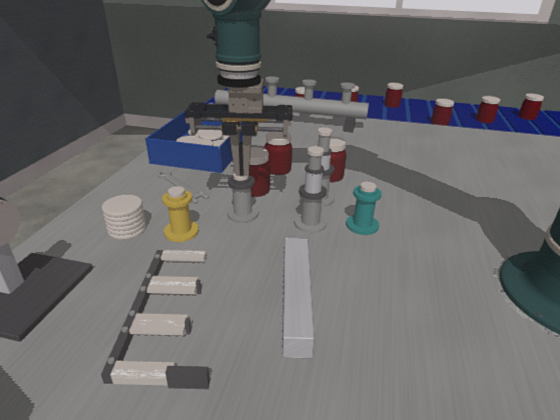

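C is nearly down, with the fingers on its cap at px (241,165). I'll finish the press until the force rises.

```bash
python3 -m creep '[[[0,0,-0.1,0,0,0],[0,0,-0.15,0,0,0],[0,0,-0.2,0,0,0],[0,0,-0.25,0,0,0],[0,0,-0.25,0,0,0]]]'
```

```text
t: 6.1
position: [588.5, -90.9, 102.9]
orientation: [-0.001, 0.627, 0.779, 0.001]
contact_force: [-10.2, 4.3, 25.3]
width: 0.004
gripper_force: 12.3
```

```bash
python3 -m creep '[[[0,0,2,0,0,0],[0,0,5,0,0,0],[0,0,8,0,0,0],[-3,0,11,0,0,0],[-6,0,11,0,0,0],[-9,0,11,0,0,0],[-12,0,11,0,0,0],[-14,0,11,0,0,0],[-14.1,0,11,0,0,0],[-14.1,0,11,0,0,0]]]'
python3 - <<'E'
from h import *
print('C',cap('scene',589,-91,38))
print(robot.get_state()['position'])
for c in('wrist','scene','side'): print(cap(c,447,-93.5,40),cap(c,444,-195,40))
E
```

```text
t: 6.93
position: [447.9, -91.9, 210.7]
orientation: [0.0, 0.628, 0.779, 0.001]
contact_force: [0.4, 0.3, -0.7]
width: 0.006
gripper_force: 0.0
C (array([589.1, -90.4,  96. ]), 164)
[448.94513263 -91.89057607 210.82726119]
(array([446.3, -90.9, 164.9]), 1064) (array([ 423.4, -187.2,   81.1]), 195)
(array([446.9, -93.6, 165.8]), 128) (array([ 444.3, -196.4,  165.9]), 150)
(array([447.3, -93.6, 164.2]), 107) (array([ 442.8, -194.3,  164.4]), 64)
```

```bash
python3 -m creep '[[[-0.1,-0.1,-2,0,0,0],[-0.1,-0.1,-3,0,0,0],[-0.1,-0.1,-3.5,0,0,0],[-0.1,-0.1,-4,0,0,0],[-0.1,-0.1,-4.5,0,0,0],[-0.1,-0.1,-4.9,0,0,0],[-0.1,-0.1,-5.3,0,0,0],[-0.1,-0.1,-5.7,0,0,0],[-0.1,-0.1,-6.1,0,0,0],[-0.1,-0.1,-6.5,0,0,0],[-0.1,-0.1,-6.9,0,0,0],[-0.1,-0.1,-7.3,0,0,0]]]'; python3 -m creep '[[[0,0,-0.4,0,0,0],[0,0,-0.8,0,0,0],[0,0,-1.2,0,0,0],[0,0,-1.6,0,0,0],[0,0,-2,0,0,0],[0,0,-2.4,0,0,0],[0,0,-2.8,0,0,0],[0,0,-3.1,0,0,0],[0,0,-3.3,0,0,0],[0,0,-3.5,0,0,0],[0,0,-3.6,0,0,0],[0,0,-3.65,0,0,0]]]'
```

```text
t: 8.28
position: [447.0, -92.9, 137.6]
orientation: [0.0, 0.627, 0.779, 0.0]
contact_force: [-2.5, 0.0, 8.4]
width: 0.002
gripper_force: 4.1
t: 9.28
position: [446.8, -92.9, 102.1]
orientation: [-0.001, 0.627, 0.779, 0.0]
contact_force: [-7.9, 1.1, 28.4]
width: 0.005
gripper_force: 14.3
```

```bash
python3 -m creep '[[[0,0,2,0,0,0],[0,0,5,0,0,0],[0,0,8,0,0,0],[0,0,11,0,0,0],[0,-3,11,0,0,0],[0,-6,11,0,0,0],[-0.3,-9,11,0,0,0],[-0.3,-10.2,11,0,0,0],[-0.3,-10.2,11,0,0,0],[-0.3,-10.2,11,0,0,0]]]'
python3 - <<'E'
from h import *
print(robot.get_state()['position'])
for c in('wrist','scene','side'): print(cap(c,444,-195,40))
for c in('scene','side'): print(cap(c,447,-93.5,40),cap(c,589,-90,40))
E
```

```text
t: 10.12
position: [443.9, -194.8, 210.7]
orientation: [-0.0, 0.628, 0.778, -0.0]
contact_force: [-1.5, 0.5, -0.2]
width: 0.005
gripper_force: 0.0
[ 443.88460558 -194.8441857   210.67172637]
(array([ 443.5, -193. ,  165.2]), 1023)
(array([ 443.5, -196.2,  165.8]), 151)
(array([ 444.6, -194.3,  164.5]), 80)
(array([447. , -93. ,  96.1]), 123) (array([589.4, -90.6,  96.3]), 162)
(array([447.5, -93. ,  94.8]), 105) (array([589.1, -89.7,  94.8]), 97)
```

```bash
python3 -m creep '[[[0,0,-2,0,0,0],[0,0,-3,0,0,0],[0,0,-3.5,0,0,0],[0,0,-4,0,0,0],[0,0,-4.5,0,0,0],[0,0,-4.9,0,0,0],[0,0,-5.3,0,0,0],[0,0,-5.7,0,0,0],[0,0,-6.1,0,0,0],[0,0,-6.5,0,0,0],[0,0,-6.9,0,0,0],[0,0,-7.3,0,0,0]]]'; python3 -m creep '[[[0,0,-0.4,0,0,0],[0,0,-0.8,0,0,0],[0,0,-1.2,0,0,0],[0,0,-1.6,0,0,0],[0,0,-2,0,0,0],[0,0,-2.4,0,0,0],[0,0,-2.8,0,0,0],[0,0,-3.1,0,0,0],[0,0,-3.3,0,0,0],[0,0,-3.5,0,0,0],[0,0,-3.6,0,0,0],[0,0,-3.65,0,0,0]]]'
```

```text
t: 11.47
position: [443.8, -194.7, 137.7]
orientation: [-0.0, 0.627, 0.779, 0.0]
contact_force: [-2.6, 1.2, 3.3]
width: 0.006
gripper_force: 1.9
t: 12.47
position: [443.7, -194.6, 102.2]
orientation: [-0.001, 0.627, 0.779, 0.0]
contact_force: [-7.1, 5.2, 23.5]
width: -0.001
gripper_force: 11.4
```

```bash
python3 -m creep '[[[0,0,1,0,0,0],[0,0,2,0,0,0],[0,0,3,0,0,0],[0,0,3,0,0,0],[0,0,3,0,0,0],[0,0,3,0,0,0],[0,0,3,0,0,0],[0,0,3,0,0,0]]]' 0.2; python3 -m creep '[[[0,0,-2,0,0,0],[0,0,-4,0,0,0],[0,0,-6,0,0,0],[0,0,-6.7,0,0,0],[0,0,-6.7,0,0,0],[0,0,-6.7,0,0,0]]]' 0.2;  python3 -m creep '[[[0,0,0,0,0,0],[0,0,0,0,0,0],[0,0,0,0,0,0],[0,0,0,0,0,0],[0,0,0,0,0,0],[0,0,0,0,0,0]]]' 1
```

```text
t: 13.13
position: [443.6, -194.8, 131.2]
orientation: [-0.0, 0.627, 0.779, -0.0]
contact_force: [-0.7, 0.7, 0.5]
width: 0.564
gripper_force: 0.0
t: 13.63
position: [443.8, -195.2, 64.6]
orientation: [-0.0, 0.628, 0.779, -0.0]
contact_force: [0.6, -0.4, 0.9]
width: 0.797
gripper_force: 0.0
t: 14.13
position: [444.2, -195.0, 65.3]
orientation: [0.0, 0.627, 0.779, 0.0]
contact_force: [-2.7, 0.3, 6.6]
width: 0.574
gripper_force: 30.0
```

Carrying A would take it across B's position, so I'll let A go and take B first.

```bash
python3 -m creep '[[[0,0,0,0,0,0],[0,0,0,0,0,0],[0,0,0,0,0,0],[0,0,0,0,0,0],[0,0,3,0,0,0],[0,0,6,0,0,0],[0,0,7,0,0,0],[0,3,7,0,0,0],[0.3,6,7,0,0,0],[0.3,9,7,0,0,0],[0.3,10.2,7,0,0,0],[0.3,10.2,7,0,0,0]]]' 0.2
python3 - <<'E'
from h import *
print(robot.get_state()['position'])
for n,(x,y) in dict(A=(444,-195),B=(447,-93.5),C=(589,-90)).items(): print(n,cap('scene',x,y,45),cap('side',x,y,45))
E
```

```text
t: 15.13
position: [446.8, -89.5, 134.1]
orientation: [-0.001, 0.625, 0.78, 0.0]
contact_force: [0.3, 0.4, 0.1]
width: 0.801
gripper_force: 0.0
[446.75314695 -89.4910644  134.10670747]
A (array([ 445.3, -196.5,   96.2]), 131) (array([ 444.5, -194.7,   94.5]), 80)
B (array([ 447.3, -101.4,  178.6]), 28) (array([444.5, -88.6, 181. ]), 36)
C (array([588.9, -90.5,  95.8]), 164) (array([588.7, -90.3,  94.7]), 101)
```

```bash
python3 -m creep '[[[0,0,0,0,0,0],[0,0,-2,0,0,0],[0,0,-4,0,0,0],[0,0,-6,0,0,0],[0,0,-7,0,0,0],[0,0,-7,0,0,0]]]' 0.2;  python3 -m creep '[[[0,0,0,0,0,0],[0,0,0,0,0,0],[0,0,0,0,0,0],[0,0,0,0,0,0],[0,0,0,0,0,0],[0,0,0.5,0,0,0],[0,0,1,0,0,0],[0,0,1,0,0,0]]]' 1
```

```text
t: 15.93
position: [445.4, -93.3, 62.9]
orientation: [-0.001, 0.628, 0.778, -0.001]
contact_force: [-0.9, -0.2, 0.0]
width: 0.804
gripper_force: 0.0
t: 16.6
position: [447.3, -92.7, 75.3]
orientation: [0.0, 0.627, 0.779, 0.0]
contact_force: [-0.1, 0.4, -3.9]
width: 0.575
gripper_force: 30.0
```

```bash
python3 -m creep '[[[1,0.8,0.2,0,0,0],[3,2.4,0.2,0,0,0],[5,4,0.2,0,0,0],[7,5.5,0.2,0,0,0],[9.3,7.3,0.2,0,0,0],[9.3,10,0.2,0,0,0],[9.3,13,0.2,0,0,0],[9.2,16,0.2,0,0,0],[9.2,18,0.2,0,0,0],[9.2,19,0.2,0,0,0]]]'; python3 -m creep '[[[-0.5,2,0,0,0,0],[-1,5,0,0,0,0],[-1.7,8,0,0,0,0],[-2.4,11,0,0,0,0],[-3.1,14,0,0,0,0],[-3.5,15.6,0,0,0,0],[-3.5,15.6,0,0,0,0],[-3.5,15.6,0,0,0,0]]]'
```

```text
t: 17.43
position: [538.7, 102.2, 76.0]
orientation: [-0.001, 0.625, 0.78, 0.0]
contact_force: [-0.1, 0.7, -5.1]
width: 0.586
gripper_force: 3.0
t: 18.1
position: [503.6, 254.1, 76.3]
orientation: [0.0, 0.626, 0.779, -0.0]
contact_force: [0.0, -0.6, -4.3]
width: 0.576
gripper_force: 30.0
```

```bash
cat >> h.py <<'E'
def rk(p):
    p=np.asarray(p,float)[:2]-[619,196.6];c,s=np.cos(.218),np.sin(.218);return np.round([c*p[0]+s*p[1],-s*p[0]+c*p[1]],1)
E
python3 - <<'E'
from h import *
print(rk(robot.get_state()['position']))
d=img('wrist','w2.png'); img('side','side2.png')
E
```

```text
[-100.2   81.1]
```

View pics/w2.png

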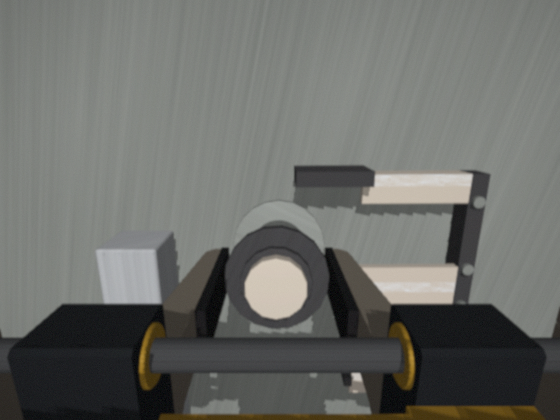

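View pics/side2.png

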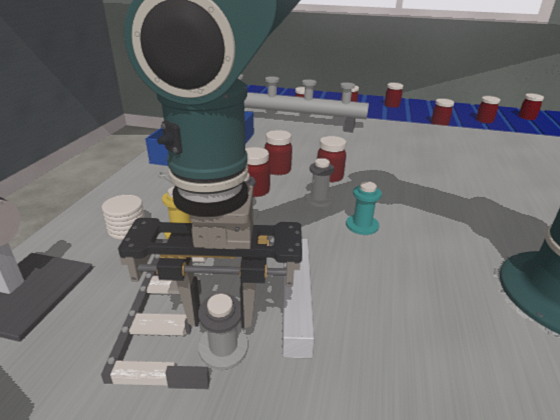

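The spout is held with its foot near the bench at side px (222,345), opposite the slot end. The grip force dipped for a moment at t=17.4. I'll measure cap height, foot position and the slot edges from the wrist camera.

Run:
```python
from h import *
d=img('wrist');W=cloud(d)
F=d['frame'];pt=lambda u,v:(np.round(W[v,u]).tolist(),rk(W[v,u]).tolist())
for uv in((276,290),(276,240),(276,212),(252,212),(300,212)): print(uv,pt(*uv))
P=W.reshape(-1,3);P=P[np.isfinite(P[:,2])]
c,s=np.cos(.218),np.sin(.218);q=P[:,:2]-[619,196.6];X=c*q[:,0]+s*q[:,1];Y=-s*q[:,0]+c*q[:,1];Z=P[:,2]
def rng(m,n):print(n,m.sum(),np.percentile(X[m],[1,99]).round(1),np.percentile(Y[m],[1,99]).round(1),np.median(Z[m]).round(1))
rng((abs(X+60)<30)&(Y>95)&(Y<150)&(Z>27)&(Z<34),'sidestop top')
rng((abs(X-10)<15)&(Y>90)&(Y<150)&(Z>14)&(Z<22),'outer wall')
rng((abs(X+0)<10)&(Y>20)&(Y<70)&(Z>14)&(Z<22),'inner wall')
rng((abs(Y-80)<60)&(X>20)&(X<70)&(Z>14)&(Z<22),'back')
rng((np.hypot(X+100,Y-81)<20)&(Z>88)&(Z<115),'cap')
rng((np.hypot(X+100,Y-81)<45)&(Z>4)&(Z<25),'foot')
```

```text
(276, 290) ([503.0, 253.0, 101.0], [-100.9, 80.1])
(276, 240) ([499.0, 271.0, 83.0], [-100.8, 98.2])
(276, 212) ([500.0, 265.0, 12.0], [-101.0, 92.6])
(252, 212) ([484.0, 262.0, 12.0], [-118.1, 92.7])
(300, 212) ([517.0, 269.0, 13.0], [-83.9, 92.7])
sidestop top 1293 [-88.2 -39.1] [117.6 127.6] 30.2
outer wall 1324 [-4.6 24.5] [104.2 123.8] 18.2
inner wall 1116 [-9.6  9.9] [24.2 56.1] 18.1
back 3567 [20.3 42.5] [ 24.4 123.7] 18.2
cap 4004 [-117.4  -84.3] [67.  96.1] 99.7
foot 2109 [-130.6  -67.9] [ 68.2 101.3] 12.7
```

The grip lapse let it swing about 9° and slip about 5 mm. I'll set it down, release so it stands square, and regrip.

```bash
python3 -m creep '[[[0,0,-0.2,0,0,0],[0,0,-0.3,0,0,0],[0,0,-0.4,0,0,0],[0,0,-0.5,0,0,0],[0,0,-0.6,0,0,0],[0,0,-0.7,0,0,0],[0,0,-0.7,0,0,0]]]';python3 -m creep '[[[0,0,0,0,0,0],[0,0,0,0,0,0],[0,0,0,0,0,0],[0,0,0,0,0,0],[0,0,-0.4,0,0,0],[0,0,-0.4,0,0,0]]]' 0.3;python3 -m creep '[[[0,0,0,0,0,0],[0,0,0,0,0,0],[0,0,0,0,0,0],[0,0,0,0,0,0],[0,0,0,0,0,0],[0,0,0,0,0,0]]]' 1
cat >> h.py <<'E'
def local(c='wrist'):
    P=cloud(img(c)).reshape(-1,3);P=P[np.isfinite(P[:,2])]
    c,s=np.cos(.218),np.sin(.218);q=P[:,:2]-[619,196.6];return c*q[:,0]+s*q[:,1],-s*q[:,0]+c*q[:,1],P[:,2]
def spo(X,Y,Z,x,y):
    for n,r,a,b in(('cap',20,88,115),('foot',45,4,20)):
        m=(np.hypot(X-x,Y-y)<r)&(Z>a)&(Z<b)
        if m.sum()>20: print(n,m.sum(),np.percentile(X[m],[1,99]).round(1),np.percentile(Y[m],[1,99]).round(1),np.median(Z[m]).round(1))
E
python3 - <<'E'
from h import *
print(rk(robot.get_state()['position']));spo(*local(),-100,80)
E
```

```text
t: 18.83
position: [505.6, 250.2, 72.3]
orientation: [0.001, 0.628, 0.778, -0.0]
contact_force: [-4.5, -7.9, 21.9]
width: 0.573
gripper_force: 30.0
t: 19.33
position: [503.4, 253.1, 64.8]
orientation: [-0.0, 0.627, 0.779, -0.001]
contact_force: [0.4, 0.0, 0.8]
width: 0.698
gripper_force: 0.0
t: 19.83
position: [504.2, 253.2, 65.7]
orientation: [0.0, 0.627, 0.779, 0.0]
contact_force: [2.1, 0.4, -1.0]
width: 0.563
gripper_force: 29.9
[-99.9  80.1]
cap 2545 [-114.7  -86.9] [60.8 83. ] 94.4
foot 2977 [-131.3  -68.6] [ 58.1 100.9] 8.6
```

```bash
python3 -m creep '[[[0,0,0,0,0,0],[0,0,0,0,0,0],[0,0,0,0,0,0],[0,0,0,0,0,0],[0.13,-0.6,0,0,0,0],[0.26,-1.2,0,0,0,0],[0.26,-1.2,0,0,0,0]]]' 0.25;python3 - <<'E'
from h import *
print(rk(robot.get_state()['position']));X,Y,Z=local();spo(X,Y,Z,-100,68)
m=(np.hypot(X+100,Y-68)<50)&(Z>74)&(Z<84);print('fl',np.percentile(X[m],[1,99]),np.percentile(Y[m],[1,99]))
E
```

```text
t: 20.47
position: [506.9, 239.1, 65.6]
orientation: [0.0, 0.628, 0.778, -0.0]
contact_force: [0.8, 0.3, -1.1]
width: 0.748
gripper_force: 0.0
[-100.3   65.7]
cap 3252 [-113.8  -86.2] [55.1 83. ] 94.1
foot 2774 [-131.3  -68.5] [ 62.2 100.5] 8.3
fl [-145.36565996  -56.20436302] [43.25983923 94.80650418]
```

```bash
python3 -m creep '[[[-0.05,0.2,0,0,0,0],[-0.05,0.2,0,0,0,0]]]';python3 -m creep '[[[0,0,0,0,0,0],[0,0,0,0,0,0],[0,0,0,0,0,0],[0,0,0,0,0,0],[0,0,0,0,0,0],[0,0,0.2,0,0,0],[0,0,0.3,0,0,0],[-0.13,0.6,0.3,0,0,0],[-0.26,1.2,0.3,0,0,0],[-0.26,1.2,0.3,0,0,0]]]' 1;python3 - <<'E'
from h import *
print(rk(robot.get_state()['position']));X,Y,Z=local();spo(X,Y,Z,-100,80)
m=(abs(X+60)<30)&(Y>95)&(Y<150)&(Z>27)&(Z<34);print(np.percentile(X[m],[1,99]),np.percentile(Y[m],[1,99]))
E
```

```text
t: 20.68
position: [505.9, 243.6, 65.6]
orientation: [-0.0, 0.627, 0.779, 0.0]
contact_force: [-0.7, 0.1, -0.4]
width: 0.751
gripper_force: 0.0
t: 21.52
position: [502.3, 257.3, 68.2]
orientation: [-0.001, 0.626, 0.779, -0.0]
contact_force: [-0.1, 0.9, -3.9]
width: 0.572
gripper_force: 30.0
[-100.8   84.4]
cap 3899 [-117.9  -85.3] [69.2 98.9] 96.5
foot 2892 [-132.7  -70. ] [ 75.4 116.1] 11.0
[-88.24420836 -39.03764002] [ 98.2554176  127.65390813]
```

```bash
python3 -m creep '[[[0.08,-0.35,-0.1,0,0,0],[0.08,-0.35,-0.2,0,0,0],[0.08,-0.35,-0.2,0,0,0],[1.05,-0.13,-0.2,0,0,0],[2.03,0.08,-0.2,0,0,0],[3.0,0.3,-0.2,0,0,0],[3.98,0.5,-0.2,0,0,0],[4.96,0.73,-0.2,0,0,0],[4.96,0.73,-0.2,0,0,0]]]';python3 - <<'E'
from h import *
s=robot.get_state();print(s['contact_force'],rk(s['position']));X,Y,Z=local();spo(X,Y,Z,-50,80)
E
```

```text
t: 22.32
position: [556.1, 262.8, 66.8]
orientation: [0.001, 0.628, 0.779, 0.001]
contact_force: [0.2, 1.0, -4.5]
width: 0.573
gripper_force: 30.0
[ 0.22104617  0.96774948 -4.51609387] [-47.1  78.2]
cap 3322 [-61.8 -33.6] [63.  91.3] 95.3
foot 3521 [-78.5 -15.5] [ 69.4 120.1] 9.8
```

```bash
python3 -m creep '[[[-0.04,0.2,0,0,0,0],[0.94,0.4,0,0,0,0],[1.91,0.63,0,0,0,0],[2.89,0.85,0,0,0,0],[3.4,0.95,0,0,0,0],[3.8,1.05,0,0,0,0],[3.8,1.05,0,0,0,0]]]';python3 - <<'E'
from h import *
s=robot.get_state();print(s['contact_force'],rk(s['position']));X,Y,Z=local();spo(X,Y,Z,-10,80)
E
```

```text
t: 22.95
position: [591.2, 273.0, 66.5]
orientation: [0.0, 0.627, 0.779, -0.0]
contact_force: [0.2, 0.3, -5.6]
width: 0.575
gripper_force: 30.0
[ 0.21118781  0.25121259 -5.61617671] [-10.6  80.6]
cap 3241 [-25.3   2.5] [65.4 93.6] 94.9
foot 5028 [-42.2  33.3] [ 72.1 123.8] 17.5
```

```bash
python3 -m creep '[[[0.4,0.09,0,0,0,0],[0.7,0.15,-0.05,0,0,0],[0.9,0.2,-0.1,0,0,0],[1.0,0.22,-0.1,0,0,0],[1.1,0.24,-0.1,0,0,0],[1.2,0.26,-0.1,0,0,0],[1.2,0.26,-0.1,0,0,0]]]'
```

```text
t: 23.58
position: [600.5, 275.2, 65.8]
orientation: [-0.002, 0.627, 0.779, -0.002]
contact_force: [-7.7, -2.1, 4.2]
width: 0.577
gripper_force: 30.0
```

```bash
python3 -m creep '[[[0.05,0.01,0,0,0,0],[0.05,0.01,-0.05,0,0,0],[0.05,0.01,-0.05,0,0,0]]]';python3 -m creep '[[[0,0,0,0,0,0],[0,0,0,0,0,0],[0,0,0,0,0,0],[0,0,0,0,0,0],[0,0,3,0,0,0],[0,0,6,0,0,0],[0,0,7,0,0,0],[0,0,7,0,0,0]]]' 0.2;python3 - <<'E'
from h import *
s=robot.get_state();print(s['position'],rk(s['position']));X,Y,Z=local();spo(X,Y,Z,0,80)
m=(abs(Y-80)<60)&(X>20)&(X<70)&(Z>14)&(Z<22);print(np.percentile(X[m],[1,50,99]))
m=(abs(X+60)<30)&(Y>95)&(Y<150)&(Z>27)&(Z<34);print('ss',np.percentile(X[m],[1,99]),np.percentile(Y[m],[1,99]))
E
```

```text
t: 23.83
position: [600.6, 275.2, 65.8]
orientation: [-0.003, 0.627, 0.779, -0.002]
contact_force: [-10.2, -2.9, 8.2]
width: 0.578
gripper_force: 30.0
t: 24.5
position: [605.9, 276.4, 138.5]
orientation: [0.001, 0.627, 0.779, 0.003]
contact_force: [0.7, 0.3, 0.6]
width: 0.8
gripper_force: 0.0
[605.94242522 276.35708059 138.48598225] [ 4.5 80.7]
cap 1511 [-15.8  11.2] [65.5 93.4] 94.1
foot 3314 [-33.9  41.8] [ 55.7 123.8] 17.7
[20.70091761 34.48506492 42.46851903]
ss [-88.06624329 -38.85893228] [117.85135319 127.69750353]
```

B is seated: cap at rack X≈-2.3, which matches the rack's own -2.4 offset. Next is C.

```bash
sed -i 's/619,196.6/616.7,196.1/' h.py; python3 -m creep '[[[-0.2,-4,0,0,0,0],[-0.4,-8,0,0,0,0],[-0.6,-12,0,0,0,0],[-0.8,-16,0,0,0,0],[-1,-20,0,0,0,0],[-1.2,-24,0,0,0,0],[-1.4,-28,0,0,0,0],[-1.6,-32,0,0,0,0],[-1.6,-34,0,0,0,0],[-1.6,-34,0,0,0,0]]]';python3 - <<'E'
from h import *
s=robot.get_state();print(s['position'])
print('C',cap('wrist',589,-90,30),cap('scene',589,-90,30));print('A',cap('scene',444,-195,45),cap('side',444,-195,45))
E
```

```text
t: 25.38
position: [585.8, -71.3, 134.0]
orientation: [0.0, 0.631, 0.776, -0.002]
contact_force: [-0.0, -1.0, -0.3]
width: 0.806
gripper_force: 0.0
[585.81195963 -71.25910052 133.95053577]
C (array([588.5, -90.3,  95.2]), 1421) (array([589.2, -90.6,  96.6]), 157)
A (array([ 444.9, -195.8,   95.9]), 133) (array([ 444.7, -193.6,   94.6]), 79)
```

```bash
python3 -m creep '[[[0,0,0,0,0,0],[0,0,0,0,0,0],[0,0,0,0,0,0]]]'
```

```text
t: 25.83
position: [587.6, -63.1, 134.9]
orientation: [-0.0, 0.627, 0.779, 0.0]
contact_force: [-0.0, 0.7, -0.4]
width: 0.799
gripper_force: 0.0
```

```bash
python3 -m creep '[[[0.1,-1.5,0,0,0,0],[0.1,-2.7,0,0,0,0],[0.1,-2.7,0,0,0,0],[0.1,-2.7,-1,0,0,0],[0.1,-2.7,-3,0,0,0],[0.1,-2.7,-5,0,0,0],[0.1,-2.7,-7,0,0,0],[0.1,-2.7,-7,0,0,0]]]' 0.2;  python3 -m creep '[[[0,0,0,0,0,0],[0,0,0,0,0,0],[0,0,0,0,0,0],[0,0,0,0,0,0],[0,0,0,0,0,0],[0,0,0.5,0,0,0],[0,0,0.8,0,0,0],[0,0,0.8,0,0,0]]]' 1
```

```text
t: 26.5
position: [585.6, -89.8, 60.9]
orientation: [-0.003, 0.627, 0.779, -0.002]
contact_force: [-1.1, -0.0, 0.5]
width: 0.799
gripper_force: 0.0
t: 27.17
position: [588.4, -91.3, 73.6]
orientation: [0.0, 0.627, 0.779, 0.0]
contact_force: [0.1, 0.5, -4.4]
width: 0.573
gripper_force: 30.0
```

```bash
python3 -m creep '[[[-0.3,0.8,0,0,0,0],[-0.9,2.5,0,0,0,0],[-1.6,4.7,0,0,0,0],[-2.5,7.2,0,0,0,0],[-3.3,9.7,0,0,0,0],[-4.1,12,0,0,0,0],[-4.7,14.4,0,0,0,0],[-5.2,17,0,0,0,0],[-5.6,19.5,0,0,0,0],[-6.1,22,0,0,0,0],[-6.5,24.2,0,0,0,0],[-6.7,25.4,0,0,0,0]]]';  python3 -m creep '[[[-0.1,0.6,0,0,0,0],[-0.2,1.1,0,0,0,0],[-0.2,1.2,0,0,0,0],[-0.2,1.2,0,0,0,0]]]';python3 - <<'E'
from h import *
s=robot.get_state();print(s['position'],rk(s['position']));spo(*local(),-100,0)
E
```

```text
t: 28.17
position: [519.7, 166.6, 72.7]
orientation: [-0.001, 0.626, 0.78, 0.0]
contact_force: [-0.3, 0.8, -3.7]
width: 0.574
gripper_force: 30.0
t: 28.5
position: [519.7, 173.6, 73.1]
orientation: [0.0, 0.628, 0.778, -0.0]
contact_force: [1.1, -0.0, -5.0]
width: 0.574
gripper_force: 30.0
[519.72695626 173.58493833  73.11107757] [-99.5  -1. ]
cap 4302 [-116.8  -83.7] [-13.3  17.4] 100.6
foot 2699 [-132.  -69.] [-7.2 32. ] 15.0
```

```bash
python3 -m creep '[[[0,0,-0.3,0,0,0],[0,0,-0.55,0,0,0],[0,0,-0.55,0,0,0],[0.98,0.22,-0.55,0,0,0],[1.95,0.43,-0.55,0,0,0],[2.93,0.65,-0.55,0,0,0],[3.9,0.87,-0.55,0,0,0],[4.88,1.08,-0.55,0,0,0],[4.88,1.08,-0.55,0,0,0]]]';python3 - <<'E'
from h import *
s=robot.get_state();print(s['position'],rk(s['position']));spo(*local(),-50,0)
E
```

```text
t: 29.3
position: [571.4, 186.0, 67.9]
orientation: [0.001, 0.627, 0.779, 0.001]
contact_force: [0.8, 0.7, -5.0]
width: 0.577
gripper_force: 30.0
[571.37998378 185.97420966  67.86428233] [-46.4  -0.1]
cap 3492 [-62.2 -32.8] [-12.6  16.6] 95.6
foot 3327 [-78.4 -15.4] [-5.6 43.4] 10.1
```

```bash
python3 -m creep '[[[0.02,-0.1,0,0,0,0],[1.0,0.12,0,0,0,0],[1.97,0.33,0,0,0,0],[2.95,0.55,0,0,0,0],[3.4,0.65,0,0,0,0],[3.8,0.73,0,0,0,0],[3.8,0.73,0,0,0,0]]]';python3 - <<'E'
from h import *
s=robot.get_state();print(s['contact_force'],rk(s['position']));spo(*local(),-10,0)
E
```

```text
t: 29.93
position: [606.5, 192.7, 67.5]
orientation: [0.0, 0.627, 0.779, -0.0]
contact_force: [0.5, 0.4, -4.2]
width: 0.576
gripper_force: 30.0
[ 0.45320327  0.38260439 -4.20078229] [-10.7  -1.1]
cap 3338 [-25.7   2.5] [-13.7  14.8] 95.3
foot 4568 [-42.5  33.6] [-7.4 43.3] 17.5
```

```bash
python3 -m creep '[[[0.4,0.09,0,0,0,0],[0.7,0.15,-0.05,0,0,0],[0.9,0.2,-0.1,0,0,0],[1.0,0.22,-0.15,0,0,0],[1.1,0.24,-0.15,0,0,0],[1.2,0.26,-0.15,0,0,0],[1.3,0.28,-0.15,0,0,0],[1.3,0.28,-0.15,0,0,0]]]'
```

```text
t: 30.65
position: [618.5, 195.4, 66.4]
orientation: [-0.001, 0.627, 0.779, -0.001]
contact_force: [-5.2, -0.5, 3.3]
width: 0.57
gripper_force: 30.0
```

```bash
python3 -m creep '[[[0.1,0.02,0,0,0,0],[0.15,0.03,0,0,0,0],[0.15,0.03,0,0,0,0],[0.15,0.03,0,0,0,0]]]';python3 -m creep '[[[0,0,0,0,0,0],[0,0,0,0,0,0],[0,0,0,0,0,0],[0,0,0,0,0,0],[0,0,3,0,0,0],[0,0,6,0,0,0],[0,0,7,0,0,0],[0,0,7,0,0,0]]]' 0.2;python3 - <<'E'
from h import *
s=robot.get_state();print(s['position'],rk(s['position']));X,Y,Z=local();spo(X,Y,Z,0,0)
m=(abs(Y-0)<40)&(X>25)&(X<70)&(Z>14)&(Z<22);print(np.percentile(X[m],[1,50,99]))
E
```

```text
t: 30.98
position: [618.8, 195.5, 66.5]
orientation: [-0.002, 0.627, 0.779, -0.002]
contact_force: [-8.3, -1.4, 6.8]
width: 0.573
gripper_force: 30.0
t: 31.65
position: [623.3, 196.3, 139.4]
orientation: [0.002, 0.627, 0.779, 0.003]
contact_force: [0.0, -0.4, -0.3]
width: 0.803
gripper_force: 0.0
[623.27589752 196.3191339  139.35524489] [ 6.5 -1.2]
cap 1504 [-13.   13.9] [-13.4  14.5] 94.1
foot 3111 [-34.3  43.4] [-24.2  43.8] 17.8
[25.3473483  38.03448905 45.20701066]
```

```bash
python3 -m creep '[[[-1.6,-3.5,0,0,0,0],[-3.2,-7,0,0,0,0],[-4.8,-10.5,0,0,0,0],[-6.4,-14,0,0,0,0],[-8,-17.5,0,0,0,0],[-9.6,-21,0,0,0,0],[-11.2,-24.5,0,0,0,0],[-12.8,-28,0,0,0,0],[-14.4,-31.5,0,0,0,0],[-16,-35,0,0,0,0],[-17,-37,0,0,0,0],[-17,-37,0,0,0,0]]]';python3 -m creep '[[[0,0,0,0,0,0],[0,0,0,0,0,0],[0,0,0,0,0,0]]]';python3 - <<'E'
from h import *
s=robot.get_state();print(s['position'])
print('A',cap('wrist',444,-195,30),cap('scene',444,-195,30))
E
```

```text
t: 32.7
position: [447.3, -178.7, 135.1]
orientation: [-0.0, 0.631, 0.776, -0.001]
contact_force: [0.2, -0.5, -0.1]
width: 0.801
gripper_force: 0.0
t: 32.95
position: [451.2, -172.7, 135.4]
orientation: [-0.0, 0.626, 0.78, -0.0]
contact_force: [-0.6, 0.8, 0.1]
width: 0.8
gripper_force: 0.0
[ 451.17291673 -172.66453256  135.42450663]
A (array([ 416.2, -187.7,  174.5]), 92) (array([ 416.8, -187.7,  164.2]), 14)
```

```bash
python3 -m creep '[[[-0.4,-1.2,0,0,0,0],[-0.7,-2.2,0,0,0,0],[-0.7,-2.2,0,0,0,0],[-0.7,-2.2,-1,0,0,0],[-0.7,-2.2,-3,0,0,0],[-0.7,-2.2,-5,0,0,0],[-0.7,-2.2,-7,0,0,0],[-0.7,-2.2,-7,0,0,0]]]' 0.2;  python3 -m creep '[[[0,0,0,0,0,0],[0,0,0,0,0,0],[0,0,0,0,0,0],[0,0,0,0,0,0],[0,0,0,0,0,0],[0,0,0.5,0,0,0],[0,0,0.8,0,0,0],[0,0,0.8,0,0,0]]]' 1;python3 - <<'E'
from h import *
d=img('scene','s3.png');s=robot.get_state();print(rk(s['position']));p=rk(s['position']);spo(*local(),*p)
E
```

```text
t: 33.72
position: [441.5, -194.5, 62.7]
orientation: [-0.003, 0.627, 0.779, -0.001]
contact_force: [-0.7, 0.4, -0.5]
width: 0.804
gripper_force: 0.0
t: 34.38
position: [443.7, -195.9, 74.5]
orientation: [0.0, 0.627, 0.779, 0.0]
contact_force: [0.0, 0.5, -6.7]
width: 0.576
gripper_force: 30.0
[-253.7 -345.3]
cap 4304 [-271.2 -237.5] [-358.7 -328. ] 101.0
foot 2680 [-285.9 -223. ] [-352.1 -313.1] 15.4
```

View pics/s3.png

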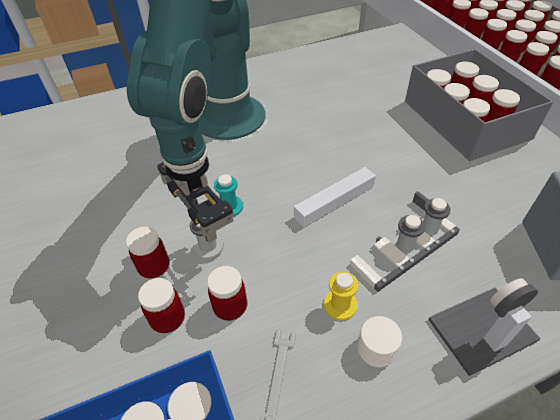

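Both seated spouts show in the rack at px (410,228) and (437,208); A is held at (207,240). Carrying A to the last slot.

```bash
python3 -m creep '[[[0.3,0.7,0,0,0,0],[1,2.4,0,0,0,0],[2,4.7,0,0,0,0],[3.1,7.2,0,0,0,0],[4.2,9.7,0,0,0,0],[5.3,12.2,0,0,0,0],[6.3,14.6,0,0,0,0],[7.4,17,0,0,0,0],[7.9,19.5,0,0,0,0],[8.3,22,0,0,0,0],[8.7,24.5,0,0,0,0],[9,26.7,0,0,0,0]]]';  python3 -m creep '[[[0.1,1.3,0,0,0,0],[0.2,2.1,0,0,0,0],[0.3,2.5,0,0,0,0],[0.3,2.5,0,0,0,0],[0.3,2.5,0,0,0,0]]]';python3 - <<'E'
from h import *
s=robot.get_state();print(s['position'],rk(s['position']));spo(*local(),-100,-80)
E
```

```text
t: 35.48
position: [533.5, 73.6, 73.6]
orientation: [-0.0, 0.627, 0.779, -0.0]
contact_force: [-0.4, 0.6, -7.1]
width: 0.578
gripper_force: 30.0
t: 35.9
position: [536.7, 94.4, 74.1]
orientation: [0.0, 0.628, 0.778, -0.0]
contact_force: [-0.1, -0.1, -6.8]
width: 0.575
gripper_force: 30.0
[536.67291118  94.42304406  74.05926818] [-100.1  -82. ]
cap 4286 [-117.4  -84.2] [-95.2 -64.6] 100.8
foot 2654 [-132.4  -69.7] [-89.  -50.3] 15.1
```

```bash
python3 -m creep '[[[-0.03,0.15,-0.3,0,0,0],[-0.03,0.15,-0.55,0,0,0],[-0.03,0.15,-0.55,0,0,0],[0.95,0.37,-0.55,0,0,0],[1.92,0.58,-0.55,0,0,0],[2.9,0.8,-0.55,0,0,0],[3.87,1.02,-0.55,0,0,0],[4.5,1.17,-0.55,0,0,0],[4.5,1.17,-0.55,0,0,0]]]';python3 - <<'E'
from h import *
s=robot.get_state();print(s['position'],rk(s['position']));spo(*local(),-50,-80)
E
```

```text
t: 36.7
position: [584.0, 108.0, 68.7]
orientation: [0.001, 0.627, 0.779, 0.001]
contact_force: [0.2, 0.3, -7.0]
width: 0.575
gripper_force: 30.0
[583.98337562 107.98536539  68.68027194] [-51. -79.]
cap 3457 [-66.8 -36.7] [-92.6 -63.1] 95.6
foot 3429 [-82.9 -16.1] [-85.4 -36.6] 10.1
```

```bash
python3 -m creep '[[[0.98,0.2,0,0,0,0],[1.95,0.42,0,0,0,0],[2.93,0.64,0,0,0,0],[3.7,0.8,0,0,0,0],[4.1,0.89,0,0,0,0],[4.1,0.89,0,0,0,0]]]';python3 - <<'E'
from h import *
s=robot.get_state();print(s['contact_force'],rk(s['position']));spo(*local(),-10,-80)
E
```

```text
t: 37.25
position: [623.3, 116.5, 68.5]
orientation: [0.0, 0.627, 0.779, -0.0]
contact_force: [1.1, 0.2, -6.3]
width: 0.575
gripper_force: 30.0
[ 1.07407709  0.24373988 -6.29514289] [-10.8 -79.1]
cap 3339 [-26.1   2.5] [-92.9 -64.3] 95.4
foot 4409 [-42.6  33.8] [-86.4 -36.7] 17.5
```

```bash
python3 -m creep '[[[0.4,0.09,0,0,0,0],[0.7,0.15,-0.05,0,0,0],[0.9,0.2,-0.1,0,0,0],[1.0,0.22,-0.15,0,0,0],[1.1,0.24,-0.15,0,0,0],[1.2,0.26,-0.15,0,0,0],[1.3,0.28,-0.15,0,0,0],[1.4,0.3,-0.15,0,0,0],[1.45,0.31,-0.15,0,0,0],[1.45,0.31,-0.15,0,0,0]]]'
```

```text
t: 38.13
position: [636.0, 119.2, 67.3]
orientation: [-0.001, 0.627, 0.779, -0.001]
contact_force: [-4.9, -1.3, 1.1]
width: 0.574
gripper_force: 30.0
```

```bash
python3 -m creep '[[[0.1,0.02,0,0,0,0],[0.15,0.03,0,0,0,0],[0.15,0.03,0,0,0,0],[0.15,0.03,0,0,0,0]]]';python3 -m creep '[[[0,0,0,0,0,0],[0,0,0,0,0,0],[0,0,0,0,0,0],[0,0,0,0,0,0],[0,0,3,0,0,0],[0,0,6,0,0,0],[0,0,7,0,0,0],[0,0,7,0,0,0]]]' 0.2;python3 - <<'E'
from h import *
s=robot.get_state();print(s['position'],rk(s['position']));X,Y,Z=local();spo(X,Y,Z,0,-80)
for T in('wrist','scene','side'):
    X,Y,Z=local(T)
    for y in(-80,0,80):
        print(T,y);spo(X,Y,Z,0,y)
    m=(X<-60)&(X>-300)&(abs(Y)<200)&(abs(Z-40)<4)
    if m.sum()>50: print('bar',cv2.minAreaRect(np.c_[X,Y][m].astype(np.float32)))
E
```

```text
t: 38.47
position: [636.3, 119.2, 67.4]
orientation: [-0.002, 0.627, 0.779, -0.002]
contact_force: [-10.6, -2.0, 4.9]
width: 0.574
gripper_force: 30.0
t: 39.13
position: [641.5, 120.0, 140.5]
orientation: [0.002, 0.627, 0.779, 0.003]
contact_force: [0.4, -0.1, 0.9]
width: 0.803
gripper_force: 0.0
[641.50070329 120.04728824 140.54247901] [  7.8 -79.6]
cap 1492 [-13.   14.5] [-92.8 -64.8] 94.1
foot 3043 [-34.2  43.3] [-104.4  -36.4] 17.8
wrist -80
cap 1517 [-13.   14.6] [-92.9 -64.9] 94.1
foot 3081 [-34.5  43.4] [-104.3  -36.5] 17.8
wrist 0
cap 1954 [-13.4  14.2] [-13.7  13.4] 94.1
foot 3190 [-34.5  43.6] [-43.3  43.8] 18.2
wrist 80
foot 4007 [-32.4  43.3] [36.6 84.3] 17.6
bar ((-196.2500762939453, -31.12126922607422), (219.11102294921875, 41.26953125), 89.70352172851562)
scene -80
cap 176 [-12.7  15.6] [-94.5 -66.1] 94.2
foot 624 [-31.3  42. ] [-123.9  -38.7] 17.0
scene 0
foot 397 [-30.4  43.8] [-40.8  40.1] 17.4
scene 80
foot 308 [ 5.5 44.7] [ 36.9 121. ] 17.1
bar ((-196.11497497558594, -48.84248352050781), (185.5541534423828, 43.20930099487305), 89.19744110107422)
side -80
cap 228 [-12.6  15.6] [-92.5 -64.2] 94.2
foot 439 [-36.   -3.9] [-121.6  -37.9] 17.5
side 0
cap 306 [-12.9  15. ] [-13.2  15.1] 94.2
foot 660 [-35.6  38.5] [-41.7  42. ] 17.6
side 80
cap 433 [-13.5  14.3] [65.8 93.8] 94.4
foot 1906 [-34.4  42.8] [ 40.1 124. ] 17.6
bar ((-195.7803497314453, -30.88146209716797), (221.360595703125, 39.9324836730957), 89.83550262451172)
```

All three spouts are seated at X≈0.5 and Y within 1 mm. Now the bar, which lies at rack (-196,-31) and parallel to the rack.

```bash
python3 -m creep '[[[-3,0,0,0,0,0],[-6.5,0.1,0,0,0,0],[-10,0.1,0,0,0,0],[-13.5,0.2,0,0,0,0],[-17,0.3,0,0,0,0],[-20,0.35,0,0,0,0],[-20.9,0.35,0,0,0,0],[-20.9,0.35,0,0,0,0],[-20.9,0.35,-2,0,0,0],[-20.9,0.35,-3,0,0,0]]]';python3 -m creep '[[[0,0,-1,0,0,0],[0,0,-1,0,0,0]]]'
python3 - <<'E'
from h import *
print(rk(robot.get_state()['position']));X,Y,Z=local()
m=(X<-60)&(X>-300)&(abs(Y)<200)&(abs(Z-40)<4);print('bar',cv2.minAreaRect(np.c_[X,Y][m].astype(np.float32)))
E
```

```text
t: 40.17
position: [430.9, 123.6, 106.1]
orientation: [0.001, 0.627, 0.779, 0.0]
contact_force: [-0.7, -0.1, -1.4]
width: 0.801
gripper_force: 0.0
t: 40.33
position: [429.5, 122.5, 95.1]
orientation: [-0.0, 0.628, 0.779, -0.002]
contact_force: [0.1, -0.0, -0.7]
width: 0.802
gripper_force: 0.0
[-198.7  -31.4]
bar ((-197.03248596191406, -17.923873901367188), (193.46975708007812, 40.09917068481445), 89.80636596679688)
```

```bash
python3 -m creep '[[[0.2,0,-2,0,0,0],[0.2,0,-4,0,0,0],[0.2,0,-6,0,0,0],[0.2,0,-7.1,0,0,0],[0.2,0,-7.1,0,0,0],[0.2,0,-7.1,0,0,0]]]';python3 -m creep '[[[0,0,0,0,0,0],[0,0,0,0,0,0],[0,0,0,0,0,0],[0,0,0,0,0,0],[0,0,0,0,0,0],[0,0,0.3,0,0,0],[0,0,0.6,0,0,0],[0,0,0.6,0,0,0]]]' 1
```

```text
t: 40.88
position: [432.1, 122.9, 26.2]
orientation: [0.0, 0.628, 0.778, -0.0]
contact_force: [1.1, -0.0, 0.6]
width: 0.802
gripper_force: 0.0
t: 41.55
position: [431.5, 123.3, 32.3]
orientation: [-0.0, 0.627, 0.779, -0.0]
contact_force: [0.3, 0.4, -5.2]
width: 0.434
gripper_force: 30.0
```

```bash
python3 -m creep '[[[0.6,0.3,0,0,0,0],[1.8,1,0,0,0,0],[3.6,1.9,0,0,0,0],[5.4,2.9,0,0,0,0],[7.2,3.9,0,0,0,0],[9,4.9,0,0,0,0],[10.2,5.5,0,0,0,0],[10.9,5.9,0,0,0,0],[10.9,5.9,0,0,0,0],[10.9,5.9,0,0,0,0]]]';python3 - <<'E'
from h import *
print(rk(robot.get_state()['position']))
for c in('wrist','side'):
    X,Y,Z=local(c)
    m=(X<-50)&(X>-130)&(abs(Y)<116)&(abs(Z-44)<6);print('bar',cv2.minAreaRect(np.c_[X,Y][m].astype(np.float32)),np.median(Z[m]))
E
```

```text
t: 42.38
position: [540.0, 182.0, 31.5]
orientation: [-0.0, 0.627, 0.779, -0.001]
contact_force: [-0.3, -0.1, -6.4]
width: 0.431
gripper_force: 30.0
[-78.    2.8]
bar ((-81.32078552246094, 15.347015380859375), (194.00498962402344, 62.60828399658203), 89.04290771484375) 44.56066172791566
bar ((-81.32626342773438, 6.4412078857421875), (215.35633850097656, 61.618804931640625), 85.38560485839844) 44.85922930268043
```

```bash
python3 -m creep '[[[0,0,-0.3,0,0,0],[0,0,-0.6,0,0,0],[0,0,-0.6,0,0,0]]]'; python3 -m creep '[[[0,0,0,0,0,0],[0,0,0,0,0,0],[0,0,0,0,0,0],[0,0,1,0,0,0],[0,0,4,0,0,0],[0,0,6,0,0,0],[0,0,6,0,0,0]]]' 0.4;python3 -m creep '[[[-1,-0.2,0,0,0,0],[-3,-0.65,0,0,0,0],[-5.2,-1,0,0,0,0],[-5.2,-1,0,0,0,0],[-5.2,-1,0,0,0,0],[-5.2,-1,-2,0,0,0],[-5.2,-1,-4,0,0,0],[-5.2,-1,-6,0,0,0],[-5.2,-1,-6,0,0,0]]]' 1;python3 - <<'E'
from h import *
print(rk(robot.get_state()['position']))
X,Y,Z=local('wrist')
m=(X<-50)&(X>-130)&(abs(Y)<116)&(abs(Z-40)<4);print('bar',cv2.minAreaRect(np.c_[X,Y][m].astype(np.float32)),np.median(Z[m]))
E
```

```text
t: 42.73
position: [540.2, 182.0, 27.0]
orientation: [-0.001, 0.628, 0.779, -0.0]
contact_force: [-3.7, -0.9, 5.3]
width: 0.432
gripper_force: 30.0
t: 43.32
position: [543.7, 182.9, 90.4]
orientation: [0.002, 0.628, 0.779, 0.003]
contact_force: [0.9, 0.0, 1.1]
width: 0.601
gripper_force: 0.0
t: 44.07
position: [486.9, 171.6, 22.9]
orientation: [-0.001, 0.627, 0.779, -0.003]
contact_force: [-0.1, 0.3, -0.0]
width: 0.005
gripper_force: 0.0
[-132.     4.1]
bar ((-93.7507095336914, 43.8280029296875), (136.95462036132812, 71.6265640258789), 89.2701187133789) 40.186651012527484
```

```bash
python3 -m creep '[[[0.4,0.45,0,0,0,0],[0.9,0.6,0,0,0,0],[1.4,0.7,0,0,0,0],[1.8,0.8,0,0,0,0],[2.1,0.86,0,0,0,0],[2.4,0.93,0,0,0,0],[2.6,0.97,0,0,0,0],[2.8,1.02,0,0,0,0],[2.8,1.02,0,0,0,0]]]'
```

```text
t: 44.87
position: [515.0, 182.5, 26.5]
orientation: [-0.002, 0.627, 0.779, -0.001]
contact_force: [-6.6, -0.9, 6.1]
width: 0.006
gripper_force: 3.8
```

```bash
python3 -m creep '[[[0.15,0.03,0,0,0,0],[0.3,0.06,0,0,0,0],[0.45,0.1,0,0,0,0],[0.6,0.13,0,0,0,0],[0.6,0.13,0,0,0,0]]]';python3 - <<'E'
from h import *
s=robot.get_state();print(rk(s['position']),s['contact_force'])
for c in('scene','side'):
    X,Y,Z=local(c)
    m=(X<-42)&(X>-130)&(abs(Y)<116)&(abs(Z-40)<3)
    print('bar',[np.percentile(X[m&(abs(Y-y)<15)],[2,98]).round(1).tolist() if (m&(abs(Y-y)<15)).sum()>10 else 0 for y in(-80,-50,40,90)],np.percentile(Y[m],[.5,99.5]).round(1))
E
```

```text
t: 45.28
position: [517.5, 183.0, 26.3]
orientation: [-0.005, 0.627, 0.779, -0.004]
contact_force: [-16.9, -2.8, 17.2]
width: 0.004
gripper_force: 8.9
[-99.7   8.7] [-16.87824035  -2.75961174  17.24108305]
bar [[-85.3, -46.7], [-85.2, -46.4], [-83.2, -45.5], 0] [-107.5  106. ]
bar [0, [-69.0, -46.2], [-84.2, -45.8], [-83.6, -45.4]] [-41.2 112.3]
```

```bash
python3 -m creep '[[[-1,-0.2,0,0,0,0],[-2.4,-0.5,1,0,0,0],[-2.4,-0.5,4,0,0,0],[-1,-3,6,0,0,0],[0.5,-6,6,0,0,0],[2,-9,6,0,0,0],[4,-12,6,0,0,0],[5.7,-13.5,6,0,0,0],[5.7,-13.5,6,0,0,0],[5.7,-13.5,4,0,0,0],[5.7,-13.5,2,0,0,0],[5.7,-13.5,0.1,0,0,0]]]';python3 - <<'E'
from h import *
s=robot.get_state();print(s['position'],rk(s['position']),s['contact_force'])
X,Y,Z=local('scene')
m=(X<-42)&(X>-130)&(abs(Y)<116)&(abs(Z-40)<3)
print('bar',np.percentile(Y[m],[.5,99.5]).round(1),np.percentile(X[m&(abs(Y-40)<30)],[2,98]))
E
```

```text
t: 46.38
position: [580.2, 49.7, 26.9]
orientation: [0.0, 0.627, 0.779, 0.001]
contact_force: [-0.3, -1.0, -0.9]
width: 0.006
gripper_force: 0.0
[580.24943019  49.72155213  26.91719667] [ -67.2 -135. ] [-0.26978204 -1.01370328 -0.89041967]
bar [-103.2  111.3] [-83.71442682 -45.38076801]
```

```bash
python3 -m creep '[[[-0.2,0.9,0,0,0,0],[-0.35,1.5,0,0,0,0],[-0.4,1.8,0,0,0,0],[-0.45,2.0,0,0,0,0],[-0.5,2.2,0,0,0,0],[-0.53,2.4,0,0,0,0],[-0.57,2.6,0,0,0,0],[-0.57,2.6,0,0,0,0]]]'
```

```text
t: 47.1
position: [575.6, 71.4, 28.2]
orientation: [0.003, 0.628, 0.778, -0.0]
contact_force: [1.6, -8.8, 1.5]
width: 0.006
gripper_force: 4.2
```

```bash
python3 -m creep '[[[-0.04,0.2,0,0,0,0],[-0.08,0.4,0,0,0,0],[-0.1,0.5,0,0,0,0],[-0.1,0.5,0,0,0,0]]]';python3 - <<'E'
from h import *
s=robot.get_state();print(rk(s['position']),s['contact_force'])
for c in('side','scene'):
    X,Y,Z=local(c);m=(X<-42)&(X>-130)&(Y<130)&(Y>-125)&(abs(Z-40)<3)
    print('bar',np.percentile(Y[m],[.5,99.5]).round(1),[np.percentile(X[m&(abs(Y-y)<15)],[2,98]).round(1).tolist() if (m&(abs(Y-y)<15)).sum()>10 else 0 for y in(-80,-40,40,90)])
E
```

```text
t: 47.43
position: [575.7, 71.6, 28.3]
orientation: [0.005, 0.629, 0.777, -0.002]
contact_force: [4.1, -17.5, 0.3]
width: 0.006
gripper_force: 8.7
[ -67.  -112.6] [  4.05146064 -17.52011817   0.27185579]
bar [-103.3  117.3] [[-85.4, -47.1], [-84.7, -46.6], [-84.1, -45.8], [-83.8, -45.5]]
bar [-121.8  115.6] [[-70.8, -46.2], [-75.9, -61.5], [-84.1, -45.6], [-83.3, -45.3]]
```

```bash
python3 -m creep '[[[0.2,-1,0,0,0,0],[0.5,-2.4,1,0,0,0],[0,-2.4,4,0,0,0],[-3,-2.2,5,0,0,0],[-6,0,5,0,0,0],[-7,3,5,0,0,0],[-7.7,6,5,0,0,0],[-8.1,8,5,0,0,0],[-8.1,8,3,0,0,0],[-8.1,8,1,0,0,0],[-8.1,8,-0.2,0,0,0],[-8.1,8,-0.2,0,0,0]]]';python3 -c "
from h import *
s=robot.get_state();print(rk(s['position']),s['contact_force'])"
```

```text
t: 48.53
position: [490.7, 159.7, 23.7]
orientation: [-0.001, 0.627, 0.779, -0.001]
contact_force: [-0.6, -1.2, 0.3]
width: 0.005
gripper_force: 0.0
[-130.9   -8.3] [-0.60033176 -1.2481506   0.29840327]
```

```bash
python3 -m creep '[[[0.6,-0.6,0,0,0,0],[1.3,-0.4,0,0,0,0],[1.9,-0.28,0,0,0,0],[2.3,-0.2,0,0,0,0],[2.6,-0.13,0,0,0,0],[2.8,-0.08,0,0,0,0],[3,-0.04,0,0,0,0],[3.2,0,0,0,0,0],[3.4,0.05,0,0,0,0],[3.4,0.05,0,0,0,0]]]'
```

```text
t: 49.37
position: [522.4, 159.7, 24.7]
orientation: [-0.003, 0.627, 0.779, -0.003]
contact_force: [-10.0, -2.8, 8.8]
width: 0.004
gripper_force: 5.3
```

Push a little more, then withdraw and inspect closely.

```bash
python3 -m creep '[[[0.2,0.04,0,0,0,0],[0.35,0.08,0,0,0,0],[0.35,0.08,0,0,0,0]]]';python3 -m creep '[[[-1,-0.2,0,0,0,0],[-3,-0.7,0,0,0,0],[-4,-0.8,3,0,0,0],[-4,-0.8,6,0,0,0],[-4,-0.8,10,0,0,0],[-4,-0.8,14,0,0,0],[-4,-2,16,0,0,0],[-4,-4,18,0,0,0],[-4,-6,18,0,0,0],[-4,-6,18,0,0,0],[-4,-6,18,0,0,0]]]';python3 - <<'E'
from h import *
for c in('side','scene','wrist'):
    X,Y,Z=local(c);m=(X<-42)&(X>-130)&(Y<116.5)&(Y>-125)&(abs(Z-40)<3)
    r=cv2.minAreaRect(np.c_[X,Y][m].astype(np.float32))
    f=lambda y,a:np.percentile(X[m&(abs(Y-y)<12)],a).round(1)
    print(c,'bar',r,[(f(y,2),f(y,98)) for y in(-80,-40,0,40,90) if (m&(abs(Y-y)<12)).sum()>20],np.percentile(Z[m],50))
    b=(abs(Z-18)<2.5)&(X>36)&(X<60)&(abs(Y)<122)   # back edge line
    ye=np.arange(-115,116,10);xe=[np.percentile(X[b&(abs(Y-y)<5)],97) if (b&(abs(Y-y)<5)).sum()>8 else np.nan for y in ye];ok=np.isfinite(xe)
    if ok.sum()>5: print('back slope deg',np.degrees(np.polyfit(ye[ok],np.array(xe)[ok],1)[0]))
    for y in(-80,0,80): spo(X,Y,Z,0,y)
img('wrist','w9.png');d=img('side');cv2.imwrite('pics/side9.png',cv2.resize(d['frame'][190:400,60:340],None,fx=2.7,fy=2.7))
E
```

```text
t: 49.62
position: [522.6, 159.7, 24.5]
orientation: [-0.006, 0.627, 0.779, -0.005]
contact_force: [-18.0, -4.3, 18.3]
width: 0.007
gripper_force: 10.1
t: 50.53
position: [489.6, 100.7, 205.4]
orientation: [-0.0, 0.628, 0.778, 0.001]
contact_force: [-0.1, 0.2, -0.3]
width: 0.001
gripper_force: 0.0
side bar ((-64.73410034179688, 7.0068206787109375), (218.83921813964844, 40.40631866455078), 89.78966522216797) [(np.float64(-84.7), np.float64(-46.5)), (np.float64(-84.4), np.float64(-46.2)), (np.float64(-84.3), np.float64(-46.1)), (np.float64(-84.2), np.float64(-45.8)), (np.float64(-83.8), np.float64(-45.7))] 40.52685302583693
back slope deg -0.21521057897268833
cap 226 [-12.7  15.3] [-93.3 -64.2] 94.1
foot 438 [-35.7  -3.6] [-121.   -38.4] 17.5
cap 309 [-12.8  15.1] [-12.8  15. ] 94.2
foot 662 [-35.5  38.3] [-41.9  42.3] 17.5
cap 438 [-13.4  14.5] [64.8 93.8] 94.3
foot 1899 [-33.9  42.8] [ 40.1 124.1] 17.5
scene bar ((-65.38268280029297, 6.780006408691406), (218.93267822265625, 41.315792083740234), 89.62804412841797) [(np.float64(-84.6), np.float64(-46.2)), (np.float64(-83.5), np.float64
[... 350 characters left out ...]

cap 151 [-13.7  15.5] [63.1 92.4] 94.1
foot 335 [-29.1  43.9] [ 40.  121.8] 17.4
wrist bar ((-65.95881652832031, 5.590827941894531), (215.11077880859375, 40.62971115112305), 89.77082061767578) [(np.float64(-85.9), np.float64(-47.7)), (np.float64(-85.7), np.float64(-47.4)), (np.float64(-85.6), np.float64(-47.3)), (np.float64(-85.2), np.float64(-47.2)), (np.float64(-85.2), np.float64(-46.9))] 40.15161559949482
back slope deg -0.33218133396988586
cap 959 [-14.   14.1] [-93. -65.] 94.0
foot 2560 [-33.8  37.9] [-122.5  -36.8] 17.5
cap 1187 [-14.2  13.8] [-13.6  13.8] 94.0
foot 2988 [-33.7  26.5] [-43.1  43.4] 17.6
cap 1550 [-14.8  13.6] [64.4 92.3] 94.0
foot 3364 [-34.1  33.8] [ 37.  118.5] 17.4
```

View pics/side9.png

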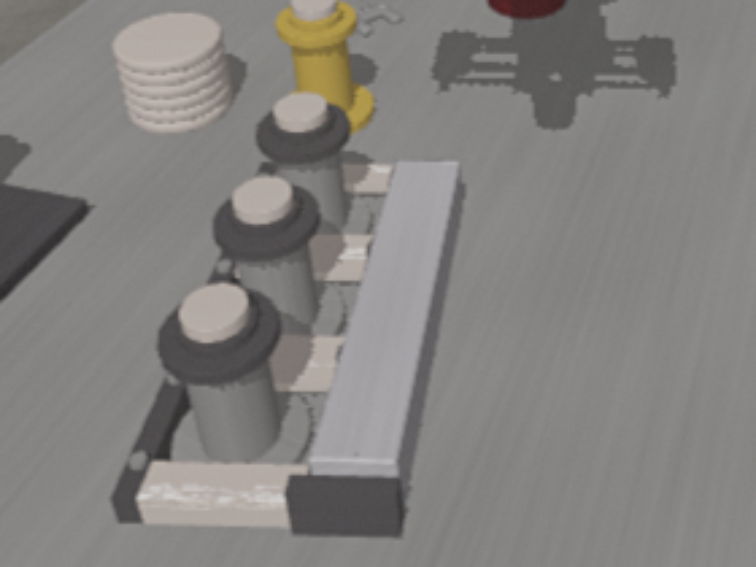

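View pics/w9.png

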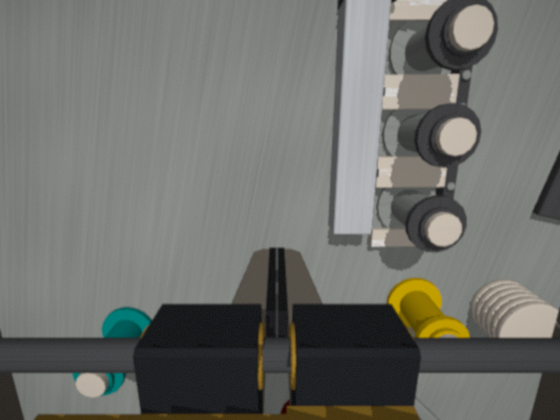

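The close views show the bar flat and flush across the front, its end on the side stop (crop px (345,475)). All three spouts stand collapsed and upright in their slots. Bar and back-stop slopes agree, and the bar's free end at Y≈-102 means the other end is at 118, on the stop. Handing in.

```bash
python3 -c "
from cell import robot
print(robot.sign_off())"
```

```text
the job is handed in; nothing more can be done
None
```

The job is handed in: all three spouts are collapsed and seated against the back stop, and the keeper bar is flush on both pads with its end at the side stop; I never handled the jars or look-alikes.

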